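Dispense one coin roll into the empty pocket of the revolving tray

ROBOT

A 6-joint arm with a two-finger parallel gripper is mounted at the origin on the work surface. World frame = base frame: x ahead of the robot, y to its left, z up, the work surface at z = 0. Lengths are in m, angles in rad, forces in N, time in s.
With the tool pointing down it reaches from about 0.425 to 0.95 m from the base axis. Payload 3.5 kg.
Tool frame: the origin (TCP) lies between the finger pads; the fingertips stand 19 mm ahead of it and the grasp point (between the pads) is the TCP; z points along the fingers, y is the line along which they close (so a half turn about z gives the same grasp; the last joint's range is limited). The gripper opens to 85 mm and grips with 20 to 120 N. Pads are 22 mm wide; open, the fingers measure 114 mm over their backs; the gripper's body (76 mm by 85 mm) begins 54 mm behind the grasp point. The pads swing forward as they close: fully open they stand 13 mm farther back than shut.
Start: joints at [0.96, 0.286, 1.577, -0, 1.279, -0.15], TCP at [0.3, 0.605, 0.25] pointing down, gripper open.
Joint ranges: [-2.77, 2.77], [-0.9, 2.22], [0.21, 2.48], [-1.53, 4.67], [0.24, 2.81], [-2.84, 2.84]. Speed limits (rad/s): [2.79, 2.79, 3.14, 3.14, 3.14, 3.14].

INTERFACE

Orientations are given as a unit quaternion [x, y, z, w].
In Python, from plant import monitor, eyes, ctrl gives the robot as it stands.
- The arm moves only by the shell command python3 -m handwheel 'ROWS' [FORCE]. ROWS is JSON, a list of rows, each a list of 7 numbers: the shift along the tool's x, y, z in units of 40 cm (1.0 is 40 cm), then the turn, a rotation vector about the tool's x, y, z in units of pi rad (1.0 is pi rad), then the opening, from -1 (shut) to 1 (fully open). A call has 1 to 12 rows; each row is the pose to reach, as a shift and turn from the pose commanded when the call began, along the tool's axes at that moment, turning the shorter way round; what a row does not reach only later rows make up. A row lasts 1/8 s, in which the tool goes at most 62.5 mm and 10.7 degrees, less where a joint would pass 70% of its speed; a pose out of reach is approached as far as the arm can. A call with a number of a shift or a turn outside -1 to 1 is refused whole. A call with a gripper value outside its range is refused whole. The fingers move at their own pace and stop on an object; FORCE is the grip in N (left out, the last holds). Time passes only in rows, so rows that repeat a pose let the fingers close. It gives the time, the measured TCP pose, the force, the opening and the grip force at its end, in the units of the state.
- monitor.get_state(): the state, without advancing time (a new reading comes with each control period).
- eyes.read_camera(name): name is "scene" or "side" or "wrist"; returns the picture (480x640x3 uint8, red, green, blue); there is no depth.
- eyes.camera_params(name): a dict with "K" (3x3 intrinsics, pixels), "R" (3x3) and "t" (3): a world point X has camera coordinates R X + t. Camera axes: x right, y down, z forward; pixel columns grow to the right and rows downward; lengths in m; the calibration is good to about 2 mm. A picture is of the moment at which its call begins: read the wrist's pose just before it. camera_params takes no time and is no camera call; for the wrist camera it gives the pose at the moment of the call.
- ctrl.sign_off(): hands the job in; it is judged then, once.
The state is a dict: "time": time; "qpos": joint angles; "dq": joint speeds; "joint_efforts": joint torques, N m; "eef_pos": TCP position; "tcp_rot": TCP orientation; "contact_force": force on the tool from outside, world axes, zero at the start; "wrist_torque": the same for the moment, N m; "opening": opening from 0.0 (shut) to 1.0 (fully open); "finger_force": force on a finger pad.
Only numpy, scipy, OpenCV 4.12 (cv2) and the standard library are available. Lean on these libraries where they do the work, as an engineer would, in place of code of your own. Each camera call takes 0.05 s, during which the arm holds its last target. There are 200 camera calls.

TASK

At the teller's counter, dispense one coin roll from the magazine. First turn the dispenser's round tray clockwise (seen from above) by its grip bar until it comes up against its stop, so that the empty pocket lies under the outlet; then pull the sprung plunger out to its stop by its upright tab so that the lowest roll drops in front of it, and let it go all the way home again so that it pushes that one roll into the pocket. Dispense only one roll and leave the other things on the counter where they are.

Things in the scene. Friction and masses are not known exactly. Their poses are not given: they have to be found in the camera images.
- dispenser: Fixed grey coin-roll dispenser, 146 mm tall. Origin on the counter under the magazine shaft (42 x 108 mm in plan); +x is the dispensing direction, z up. Base and plunger cover (70 mm high) reach back to x=-60 mm; the steel bed, 36 mm high, ends in the outlet lip at x=+46 mm. Tray axis at x=+160 mm, y=0. The pull tab stands at x=-115 mm when home, -183 mm when fully out.
- plunger (a joint): Pull-out of the sprung plunger in m, along the dispenser's -x: 0 = home, 0.068 = at its stop. Spring 8 N at home, 15 N at the stop, plus damping of 40 N per m/s; it returns by itself in under a second. Home, it carries the stack of rolls; the lowest roll drops in front of it only when it is out practically to the stop.
- pull_tab (a point): Middle of the top edge of the plunger's bare-metal upright tab (moves with it). The tab is 12 mm thick along dispenser x, 70 mm wide along dispenser y, from 44 to 104 mm high. A rod 14 mm wide, its top 56 mm high, joins it to the plunger on the magazine side; there the tab stands about 50 mm clear of the base and cover when home.
- turntable (a joint): Angle of the round tray in rad, counterclockwise seen from above: 0 = against its stop, empty pocket under the outlet. It stays where it is left (about 0.1 N m of friction); range 0 to 1.7.
- grip_bar (a point): Middle of the top of the tray's black grip bar, on the tray's axis, 80 mm high. The bar is 70 mm long, 16 thick, 30 tall, on a 32 mm post. Site axes turn with the tray, x along the bar: at turntable angle 0 they match the dispenser's. The tray is a grey disc 254 mm wide with two pockets; the one on +x already holds a roll (top 43 mm high), the one on -x is empty.
- empty_pocket (a point): Middle of the empty pocket of the tray, 80 mm from the tray's axis on its -x side, at the height where the centre of a roll lying in it comes to rest (29 mm). The pocket is 56 mm (radially) by 116 mm inside, with a shallow V floor and walls 26 mm high.
- roll_1: The lowest coin roll in the magazine: kraft-paper cylinder 30 mm in diameter, 90 mm long, about 0.12 kg, light-metal coin ends. Origin at its centre, its y axis along its length (along the dispenser's y). It starts 78 mm above the counter.
- roll_2: The middle coin roll, alike, starting on top of roll_1, 108 mm above the counter. It must stay in the magazine.
- roll_3: The top coin roll, alike, starting 138 mm above the counter. It must stay in the magazine.
- envelopes: Bystander: stack of kraft envelopes 115 x 180 x 48 mm. Origin under its middle.
- calculator: Bystander: black desk calculator 160 x 100 x 25 mm. Origin under its middle.
- stamp: Bystander: upright wooden hand stamp, 48 mm in diameter, 94 mm tall. Origin under its middle.
- pen_cup: Bystander: grey pen cup, 76 mm in diameter, 100 mm tall. Origin under its middle.
Things that resemble listed ones, but are neither listed nor needed, are in the scene too. What is shaped like the roll_3 but green is not meant.

How it is judged:
By the outcome, as a careful person would: the job done as asked, in the order asked, and still so for the second after the job is handed in, with the robot touching nothing.
It also fails if it takes over 45 s, if anything falls off the work surface, if the arm or the gripper's body presses on something with over 40 N, if the wrist force passes 120 N, or if a joint passes its speed limit or range.

## Working session

There is one attempt and no reset: what is moved stays moved. The work goes in short steps, Python scripts to look and compute and a shell command to move; the robot and the scene stay as the last step left them, time stands still between calls to the robot, and variables do not carry over. Pictures are saved under pics/ and viewed, at most 10 in all, crops included, and the job is handed in when it is done.

```bash
mkdir -p pics; python3 - <<'E'
from plant import monitor, eyes
import cv2
s=monitor.get_state();print(s)
for n in("scene","side"):
    cv2.imwrite(f"pics/{n}0.png",eyes.read_camera(n)[:,:,::-1])
    print(n,eyes.camera_params(n))
E
```

```text
{'time': 0.0, 'qpos': array([ 9.59982817e-01,  2.87187789e-01,  1.57816328e+00,  4.86276639e-05,
        1.27859004e+00, -1.49973708e-01]), 'dq': array([-3.28230802e-04,  1.26224680e-03, -2.24084877e-03, -4.91276630e-04,
        5.28369124e-04,  2.89070380e-05]), 'joint_efforts': array([ 4.08793289e-05, -4.05987310e+01, -2.92623836e+01, -1.40249076e-04,
        5.89400719e-03, -5.65106618e-06]), 'eef_pos': array([0.29977088, 0.6041098 , 0.2489398 ]), 'tcp_rot': array([ 2.28393035e-01,  9.73568304e-01, -1.08165374e-03, -4.57586760e-04]), 'contact_force': array([ 0.25068069, -0.19077365,  0.34357555]), 'wrist_torque': array([ 0.01109301, -0.00806464,  0.0287912 ]), 'finger_force': 0.0, 'opening': 0.9982417308025893}
scene {'K': array([[490.72130488,   0.        , 320.24272164],
       [  0.        , 490.72130488, 234.14279634],
       [  0.        ,   0.        ,   1.        ]]), 'R': array([[ 0.77720243,  0.62915458,  0.01099521],
       [ 0.53034127, -0.64553278, -0.54956853],
       [-0.33866579,  0.43295721, -0.83537628]]), 't': array([-0.49353364, -0.22981997,  1.34868025])}
side {'K': array([[439.30976001,   0.        , 327.28595789],
       [  0.        , 439.30976001, 248.77219677],
       [  0.        ,   0.        ,   1.        ]]), 'R': array([[-0.97305535, -0.22965981, -0.02048566],
       [-0.12108485,  0.58458958, -0.80224278],
       [ 0.19621862, -0.77814613, -0.59664634]]), 't': array([0.59359695, 0.13936591, 0.95102484])}
```

View pics/scene0.png

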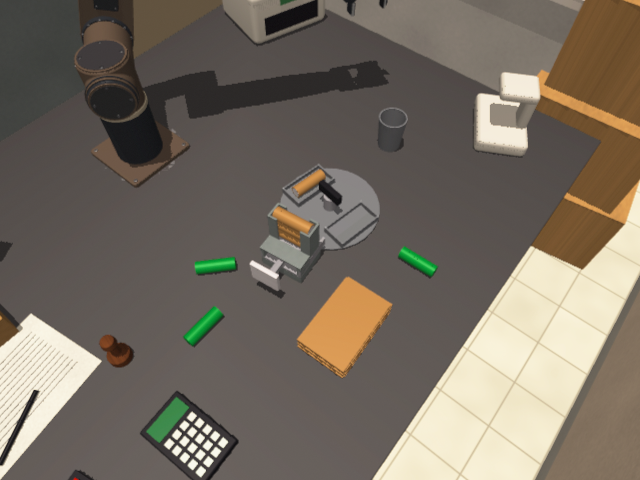

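View pics/side0.png

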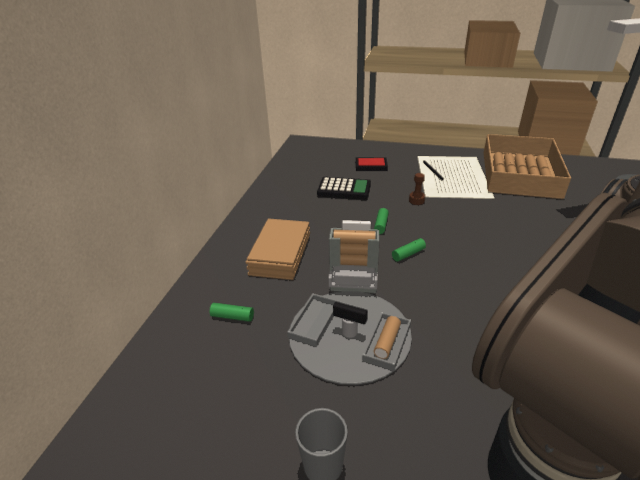

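The scene view shows the tray's hub and bar at about (325,190), the magazine with kraft rolls at (293,225) and the tab at (266,274). The green rolls at (215,265), (203,326) and (417,262) are the look-alikes. In the side view the bar is at (350,313), the magazine at (355,250) and the tab at (357,227). I'll enlarge both.

```bash
python3 - <<'E'
import cv2
a=cv2.imread("pics/scene0.png")[155:305,235:395];cv2.imwrite("pics/c1.png",cv2.resize(a,None,fx=4,fy=4,interpolation=2)[:600])
a=cv2.imread("pics/side0.png")[210:385,280:420];cv2.imwrite("pics/c2.png",cv2.resize(a,(560,595) if 0 else (0,0),fx=3.4,fy=3.4,interpolation=2))
E
```

```text
(no output)
```

View pics/c1.png

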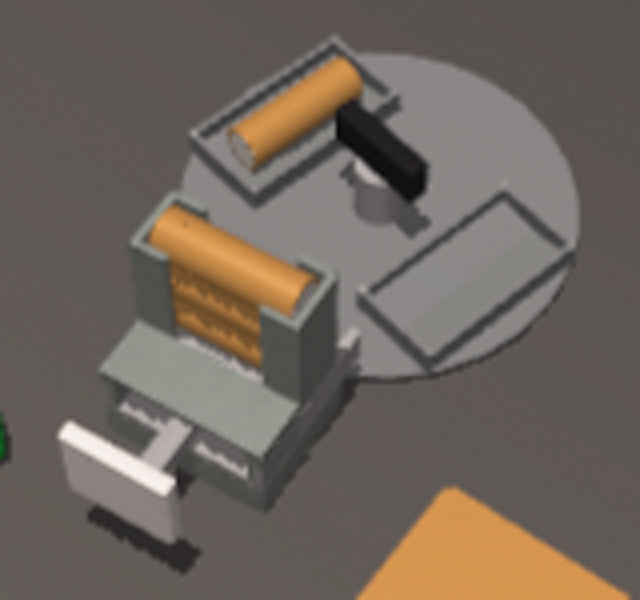

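View pics/c2.png

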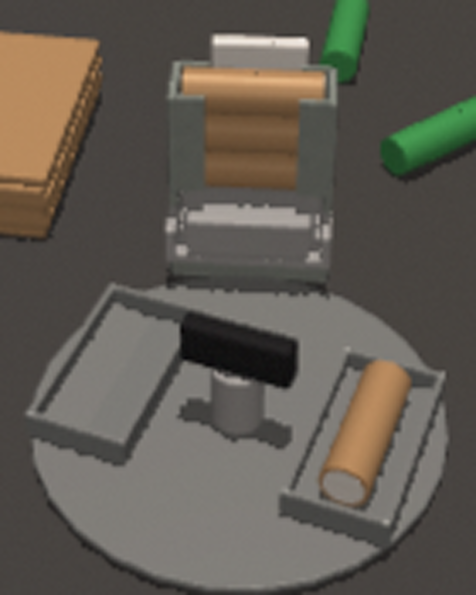

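The crops confirm the target. It is the dispenser with three kraft rolls; the green rolls lie outside it. The tab's top edge runs (66,428)-(170,487) in crop 1, and the bar's top runs (345,106)-(421,164). The full pocket is at the upper left and the empty one at the lower right. I'll fit the poses from both views.

```bash
cat > h.py <<'E'
import numpy as np
from plant import eyes
def proj(n,X):
    p=eyes.camera_params(n);c=p["R"]@X+p["t"];u=p["K"]@c;return u[:2]/u[2]
def tri(a,b,na="scene",nb="side"):
    A=[]
    for n,(u,v) in((na,a),(nb,b)):
        p=eyes.camera_params(n);P=p["K"]@np.c_[p["R"],p["t"]];A+=[u*P[2]-P[0],v*P[2]-P[1]]
    x=np.linalg.svd(np.array(A))[2][-1];return x[:3]/x[3]
E
cat > fit.py <<'E'
from h import *
from scipy.optimize import least_squares
def S(u,v):return np.array([235+u/4,155+v/4])
def D(u,v):return np.array([280+u/3.4,210+v/3.4])
disp=[((-.115,.035,.104),S(66,428),D(308,39)),((-.115,-.035,.104),S(170,487),D(213,37)),
((-.021,.054,.146),S(132,240),D(332,67)),((.021,.054,.146),S(170,197),D(336,99)),
((-.021,-.054,.146),S(297,318),D(177,63)),((.021,-.054,.146),S(335,272),D(169,97))]
bar=[((.035,0,.08),S(345,106),D(298,345)),((-.035,0,.08),S(421,164),D(183,322))]
for m,a,b in disp+bar: print(m,tri(a,b).round(4))
def rot(t,v):c,s=np.cos(t),np.sin(t);return np.array([c*v[0]-s*v[1],s*v[0]+c*v[1],v[2]])
def res(q):
    x,y,w,t=q;r=[]
    for m,a,b in disp:
        X=rot(w,m)+[x,y,0];r+=[*(proj("scene",X)-a),*(proj("side",X)-b)]
    for m,a,b in bar:
        X=rot(w,rot(t,m)+[.16,0,0])+[x,y,0];r+=[*(proj("scene",X)-a),*(proj("side",X)-b)]
    return np.array(r)
o=least_squares(res,[.45,.0,1.2,1.5],loss="soft_l1");print(o.x,o.cost);print(res(o.x).reshape(-1,4).round(1))
x,y,w,t=o.x
for n,m in(("tab",(-.115,0,.104)),("tabout",(-.183,0,.104)),("bar",(.16,0,.08)),("pocket",(.08,0,.029))):print(n,rot(w,m)+[x,y,0])
E
python3 fit.py
```

```text
(-0.115, 0.035, 0.104) [ 0.5257 -0.1015  0.1024]
(-0.115, -0.035, 0.104) [ 0.5925 -0.0926  0.1016]
(-0.021, 0.054, 0.146) [ 0.4951 -0.0087  0.145 ]
(0.021, 0.054, 0.146) [0.4894 0.0262 0.1438]
(-0.021, -0.054, 0.146) [0.5953 0.0085 0.1456]
(0.021, -0.054, 0.146) [0.5919 0.0447 0.1442]
(0.035, 0, 0.08) [0.4881 0.1801 0.0769]
(-0.035, 0, 0.08) [0.5541 0.1742 0.0777]
[0.54298408 0.01790171 1.71273511 1.33092695] 13.906516587533194
[[-1.1 -1.3 -0.6 -0. ]
 [ 0.4 -0.9 -1.3 -0.3]
 [-1.6 -0.4  1.2 -0.7]
 [-0.3 -3.   0.1  1. ]
 [-0.   1.9 -2.  -1.1]
 [ 0.8 -0.7 -1.3 -0.2]
 [-1.9 -1.7 -0.3 -0.6]
 [-0.  -0.  -0.5 -1.4]]
tab [ 0.55925229 -0.09594181  0.104     ]
tabout [ 0.56887175 -0.16325797  0.104     ]
bar [0.52035005 0.17629268 0.08      ]
pocket [0.53166707 0.09709719 0.029     ]
```

```bash
cat > go.py <<'E'
import sys
from h import *
from plant import monitor
from scipy.spatial.transform import Rotation as R
# usage: go.py x y z yaw_deg(of tool y axis): prints shift/turn in row units from the measured pose
def main(x,y,z,yaw):
    s=monitor.get_state();Q=R.from_quat(s["tcp_rot"]);a=np.radians(yaw)
    T=R.from_matrix(np.c_[[-np.sin(a),np.cos(a),0],[np.cos(a),np.sin(a),0],[0,0,-1]])
    print("pos",s["eef_pos"].round(4),"yaw",np.degrees(np.arctan2(*Q.as_matrix()[[1,0],1])).round(2),"f",s["contact_force"].round(1),"t",s["time"])
    print("row",(Q.inv().apply(np.array([x,y,z])-s["eef_pos"])/.4).round(4),((Q.inv()*T).as_rotvec()/np.pi).round(4))
main(*map(float,sys.argv[1:5]))
E
python3 go.py .5204 .1763 .2 84.4; python3 go.py .5204 .1763 .066 84.4
```

```text
pos [0.2998 0.6041 0.2491] yaw 63.6 f [0.3 0.8 0.3] t 0.1
row [-0.9697 -0.7125  0.1238] [-0.0006 -0.0002 -0.1156]
pos [0.2998 0.6041 0.2491] yaw 63.6 f [0.3 0.8 0.3] t 0.1
row [-0.9698 -0.7118  0.4588] [-0.0006 -0.0002 -0.1156]
```

```bash
python3 -m handwheel '[[-0.97,-0.712,0.08,0,0,-0.115,1],[-0.97,-0.712,0.08,0,0,-0.115,1],[-0.97,-0.712,0.08,0,0,-0.115,1],[-0.97,-0.712,0.08,0,0,-0.115,1],[-0.97,-0.712,0.08,0,0,-0.115,1],[-0.97,-0.712,0.08,0,0,-0.115,1],[-0.97,-0.712,0.08,0,0,-0.115,1],[-0.97,-0.712,0.08,0,0,-0.115,1],[-0.97,-0.712,0.08,0,0,-0.115,1],[-0.97,-0.712,0.08,0,0,-0.115,1]]' 40; python3 go.py .5204 .1763 .066 84.4
python3 - <<'E'
from h import *; import cv2
p=eyes.camera_params("wrist");print(p,proj("wrist",np.array([.5204,.1763,.08])))
a=eyes.read_camera("wrist");cv2.imwrite("pics/w1.png",a[:,:,::-1])
for t in(.035,-.035):print(proj("wrist",np.array([.5204+t*np.cos(3.044),.1763+t*np.sin(3.044),.08])))
E
```

```text
time: 1.35
eef_pos: [0.5206, 0.1773, 0.2179]
tcp_rot: [0.05, 0.999, 0.0, -0.001]
contact_force: [0.2, -0.6, 0.7]
opening: 0.999
finger_force: 0.0
pos [0.5206 0.1773 0.2179] yaw 84.28 f [ 0.2 -0.6  0.7] t 1.35
row [-2.000e-04 -2.500e-03  3.799e-01] [ 0.0001 -0.0003 -0.0007]
{'K': array([[422.3933318 ,   0.        , 320.05363202],
       [  0.        , 422.3933318 , 234.58292299],
       [  0.        ,   0.        ,   1.        ]]), 'R': array([[ 9.95485665e-02,  9.95032522e-01, -6.02473962e-04],
       [ 9.60284641e-01, -9.59135482e-02,  2.62019083e-01],
       [ 2.60659724e-01, -2.66621706e-02, -9.65062504e-01]]), 't': array([-0.22717696, -0.50834173,  0.21548617])} [320.06013498 227.43241716]
[319.18934258 172.53543004]
[319.34606164 279.0408866 ]
```

View pics/w1.png

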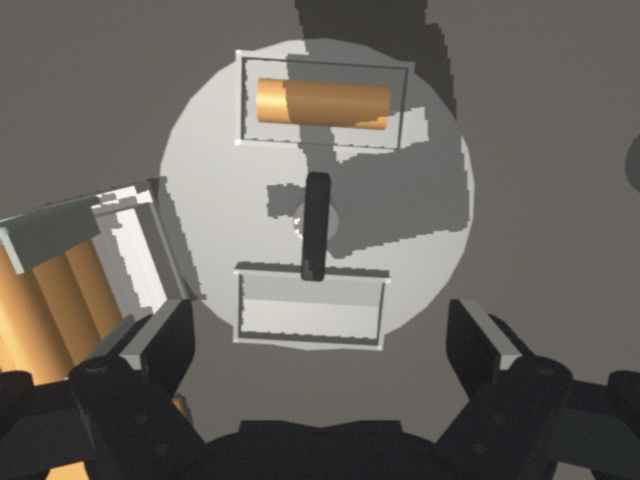

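The wrist view shows the bar running from (319,173) to (313,280), with the full pocket above it and the empty one below. My estimate was close, but the bar is about 3° off. I'll refine it.

```bash
python3 - <<'E'
from h import *; import cv2
a=cv2.imread("pics/w1.png",0)
m=(a[165:290,290:345]<45).astype(np.uint8)
n,l,s,c=cv2.connectedComponentsWithStats(m);k=1+s[1:,4].argmax();print(s[k])
r=cv2.minAreaRect(np.argwhere(l==k)[:,::-1].astype(np.float32));print(r)
b=cv2.boxPoints(r)+[290,165];print(b)
p=eyes.camera_params("wrist")
def bp(u,z):
    d=p["R"].T@np.linalg.inv(p["K"])@[*u,1];c=-p["R"].T@p["t"];return c+d*(z-c[2])/d[2]
W=np.array([bp(q,.08) for q in b]);print(W,W.mean(0))
E
```

```text
[29  9  7  4  9]
((31.788461685180664, 10.557693481445312), (6.079599857330322, 2.3533935546875), 11.309932708740234)
[[318.57692337 176.11538506]
 [319.03845978 173.80769348]
 [325.         175.00000191]
 [324.53846359 177.30769348]]
[[0.48772126 0.17911616 0.08      ]
 [0.48633525 0.17954043 0.08      ]
 [0.48742689 0.18312833 0.08      ]
 [0.48881548 0.18270889 0.08      ]] [0.48757472 0.18112345 0.08      ]
```

```bash
python3 - <<'E'
from h import *; import cv2
a=cv2.imread("pics/w1.png",0); print(a[225,300:345:3])
p=eyes.camera_params("wrist")
def bp(u,z):
    d=p["R"].T@np.linalg.inv(p["K"])@[*u,1];c=-p["R"].T@p["t"];return c+d*(z-c[2])/d[2]
for th in(60,75):
    m=(a[165:290,290:345]<th).astype(np.uint8)
    n,l,s,c=cv2.connectedComponentsWithStats(m);k=1+s[1:,4].argmax()
    r=cv2.minAreaRect(np.argwhere(l==k)[:,::-1].astype(np.float32))
    W=np.array([bp(q,.08) for q in cv2.boxPoints(r)+[290,165]]);print(s[k],r,W.round(4)[:,:2],W.mean(0))
    for i in(0,1):
        d=W[i+1]-W[i];print(np.hypot(*d[:2]),np.degrees(np.arctan2(d[1],d[0])))
E
```

```text
[140  88  49  52  46  51  52  43  46  66 136 133 132 108 103]
[  14    8   26  107 2189] ((25.12579345703125, 60.73823547363281), (23.67574691772461, 106.43301391601562), 3.865461587905884) [[0.5533 0.1601]
 [0.4844 0.1722]
 [0.4868 0.1866]
 [0.5559 0.1755]] [0.52009383 0.17359961 0.08      ]
0.06992057431390361 170.00821287797663
0.014585940723737102 80.50632898146709
[  10    7   31  109 2405] ((25.229572296142578, 60.82685089111328), (24.88893699645996, 108.03919219970703), 3.5763344764709473) [[0.5539 0.1598]
 [0.4839 0.1718]
 [0.4864 0.187 ]
 [0.5566 0.176 ]] [0.52019546 0.17365947 0.08      ]
0.07098763691098925 170.27095921632352
0.015326440704522376 80.79602230430372
```

```bash
python3 go.py .5202 .1743 .066 80.8
```

```text
pos [0.5204 0.1778 0.2181] yaw 84.35 f [-0.2  1.3 -0.3] t 1.4
row [-0.0007 -0.0089  0.3801] [ 0.0001 -0.0003  0.0197]
```

```bash
python3 -m handwheel '[[-0.001,-0.009,0.12,0,0,0.02,1],[-0.001,-0.009,0.25,0,0,0.02,1],[-0.001,-0.009,0.34,0,0,0.02,1],[-0.001,-0.009,0.38,0,0,0.02,1],[-0.001,-0.009,0.38,0,0,0.02,1],[-0.001,-0.009,0.38,0,0,0.02,-1],[-0.001,-0.009,0.38,0,0,0.02,-1],[-0.001,-0.009,0.38,0,0,0.02,-1],[-0.001,-0.009,0.38,0,0,0.02,-1],[-0.001,-0.009,0.38,0,0,0.02,-1],[-0.001,-0.009,0.38,0,0,0.02,-1]]' 40; python3 go.py .5202 .1743 .066 8.1
```

```text
time: 2.78
eef_pos: [0.5219, 0.1738, 0.0679]
tcp_rot: [0.081, 0.997, 0.001, 0.001]
contact_force: [-1.8, 0.6, 5.4]
opening: 0.332
finger_force: 39.0
pos [0.5219 0.1738 0.0679] yaw 80.67 f [-1.8  0.6  5.4] t 2.775
row [0.0044 0.0005 0.0046] [7.000e-04 1.000e-04 4.032e-01]
```

```bash
python3 - <<'E'
from h import *; import cv2
cv2.imwrite("pics/w2.png",eyes.read_camera("wrist")[:,:,::-1])
E
```

```text
(no output)
```

View pics/w2.png

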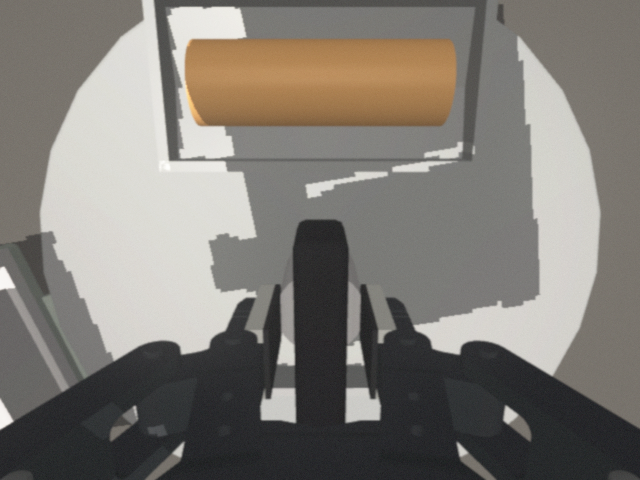

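The fingers closed on the wider post below the bar, with gaps on both sides of the bar. I'll open, raise 14 mm and regrip.

```bash
python3 -m handwheel '[[0.004,0,0,0,0,0,0.3],[0.004,0,0,0,0,0,0.3],[0.004,0,0,0,0,0,0.3],[0.004,0,-0.03,0,0,0,0.3],[0.004,0,-0.03,0,0,0,0.3],[0.004,0,-0.03,0,0,0,-1],[0.004,0,-0.03,0,0,0,-1],[0.004,0,-0.03,0,0,0,-1],[0.004,0,-0.03,0,0,0,-1],[0.004,0,-0.03,0,0,0,-1],[0.004,0,-0.03,0,0,0,-1]]' 40; python3 go.py .5202 .1743 .079 8.1
```

```text
time: 4.2
eef_pos: [0.5194, 0.1742, 0.0783]
tcp_rot: [0.081, 0.997, 0.001, -0.0]
contact_force: [-0.7, 5.8, 1.0]
opening: 0.176
finger_force: 42.2
pos [0.5194 0.1742 0.0783] yaw 80.69 f [-0.7  5.8  1. ] t 4.2
row [-0.0019  0.0005 -0.0017] [ 3.000e-04 -3.000e-04  4.033e-01]
```

```bash
python3 -m handwheel '[[0,0,0,0,0,0.05,-1],[0,0,0,0,0,0.1,-1],[0,0,0,0,0,0.15,-1],[0,0,0,0,0,0.2,-1],[0,0,0,0,0,0.25,-1],[0,0,0,0,0,0.3,-1],[0,0,0,0,0,0.35,-1],[0,0,0,0,0,0.38,-1],[0,0,0,0,0,0.38,-1]]'; python3 go.py .5202 .1743 .079 8.1;python3 -c "
from plant import monitor;print(monitor.get_state()['wrist_torque'])"
```

```text
time: 5.32
eef_pos: [0.5219, 0.1769, 0.0784]
tcp_rot: [0.629, 0.778, 0.006, 0.001]
contact_force: [9.8, 17.3, -8.7]
opening: 0.178
finger_force: 41.3
pos [0.5219 0.1769 0.0784] yaw 12.12 f [ 9.8 17.3 -8.7] t 5.325
row [-0.0055 -0.0056 -0.0015] [ 0.0031 -0.0019  0.0223]
[ 2.22337124 -0.97614127 -0.06360968]
```

```bash
python3 -m handwheel '[[0.008,0.009,0,0,0,0,-1],[0.008,0.009,0,0,0,0.01,-1],[0.008,0.009,0,0,0,0.02,-1],[0.008,0.009,0,0,0,0.02,-1]]'; python3 go.py .5225 .178 .079 8.1;python3 -c "
from plant import monitor;print(monitor.get_state()['wrist_torque'])"
```

```text
time: 5.82
eef_pos: [0.5223, 0.1771, 0.0784]
tcp_rot: [0.652, 0.758, -0.0, 0.0]
contact_force: [-1.2, -0.7, 2.1]
opening: 0.175
finger_force: 42.6
pos [0.5223 0.1771 0.0784] yaw 8.61 f [-1.2 -0.7  2.1] t 5.825
row [ 0.002   0.0008 -0.0016] [0.     0.     0.0029]
[-0.02228525  0.24667879 -0.07914259]
```

Forces are relieved. I'll creep on until the stop torque shows.

```bash
for i in 1 2 3; do python3 -m handwheel '[[0,0,0,0,0,0.008,-1],[0,0,0,0,0,0.008,-1]]' >/dev/null; python3 go.py .5225 .178 .079 8.1|head -1;python3 -c "
from plant import monitor;print(monitor.get_state()['wrist_torque'])"; done
```

```text
pos [0.5223 0.1772 0.0784] yaw 7.35 f [-1.1 -1.8  2.3] t 6.075
[-0.12668867  0.25273781  0.48931661]
pos [0.5223 0.1772 0.0784] yaw 6.01 f [-1.1 -2.3  2.9] t 6.325
[-0.2477759   0.24112162  1.23525409]
pos [0.5223 0.1776 0.0784] yaw 4.35 f [-1.6 -1.8  3.8] t 6.575
[-0.07181851  0.31978515  0.99016092]
```

```bash
python3 -m handwheel '[[0,0,0,0,0,0,0.3],[0,0,0,0,0,0,0.3],[0,0,0,0,0,0,0.3],[0,0,-0.1,0,0,0,0.3],[0,0,-0.25,0,0,0,-1],[0,0,-0.35,0,0,0,-1],[0,0,-0.35,0,0,0,-1]]'|head -3; python3 - <<'E'
from h import *; import cv2
a=eyes.read_camera("scene");b=eyes.read_camera("side");w=eyes.read_camera("wrist")
a=cv2.resize(a[155:305,235:395],(480,450),interpolation=2)
w=cv2.resize(w,(320,240));b=cv2.resize(b[210:385,280:420],(320,400))[:210]
cv2.imwrite("pics/m1.png",np.hstack([a,np.vstack([w,b])])[:,:,::-1])
E
python3 go.py .5563 -.0745 .21 8.1
```

```text
time: 7.45
eef_pos: [0.5248, 0.178, 0.2232]
tcp_rot: [0.68, 0.733, 0.004, 0.003]
pos [0.5215 0.1774 0.2168] yaw 4.35 f [-1.5  0.  -0.4] t 7.6
row [-0.6345  0.0391  0.0169] [-0.0008 -0.     -0.0209]
```

View pics/m1.png

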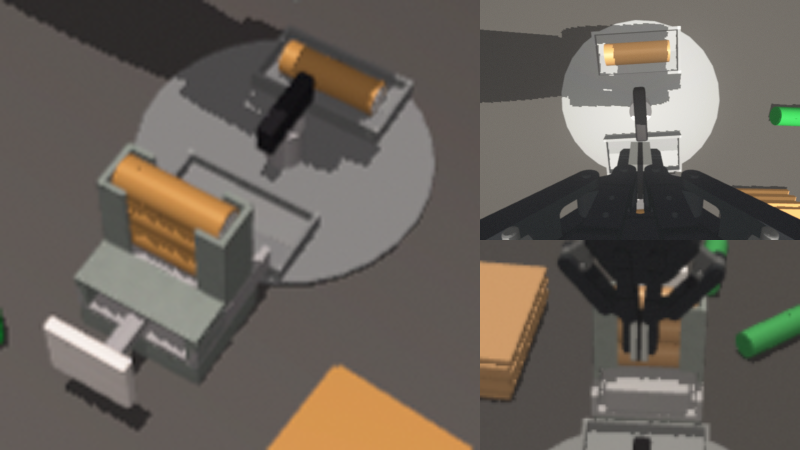

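The tray is against its stop and the empty pocket is under the outlet, at about (255,220) in the mosaic. The plunger is home with three rolls above it. Next I'll hook the tab from the magazine side with shut fingers.

```bash
python3 -m handwheel '[[-0.15,0.009,0,0,0,-0.021,-1],[-0.3,0.019,0,0,0,-0.021,-1],[-0.45,0.028,0,0,0,-0.021,-1],[-0.626,0.038,0,0,0,-0.021,-1],[-0.626,0.038,0,0,0,-0.021,-1],[-0.626,0.038,0,0,0,-0.021,-1],[-0.626,0.038,0,0,0,-0.021,-1]]'; python3 go.py .5558 -.0712 .087 8.1; python3 - <<'E'
from h import *; import cv2
w=eyes.read_camera("wrist");cv2.imwrite("pics/w3.png",w[:,:,::-1])
for d in(.035,-.035):print(proj("wrist",np.array([.5593+d*np.cos(3.283),-.0959+d*np.sin(3.283),.104])))
E
```

```text
time: 8.48
eef_pos: [0.556, -0.0694, 0.2173]
tcp_rot: [0.654, 0.756, -0.0, -0.001]
contact_force: [0.1, 0.4, -0.5]
opening: -0.001
finger_force: 0.0
pos [ 0.556  -0.0694  0.2173] yaw 8.25 f [ 0.1  0.4 -0.5] t 8.475
row [-0.0047 -0.0007  0.3258] [-0.0005 -0.0004  0.0008]
[260.61467922 279.22706211]
[377.6305342  279.62247944]
```

View pics/w3.png

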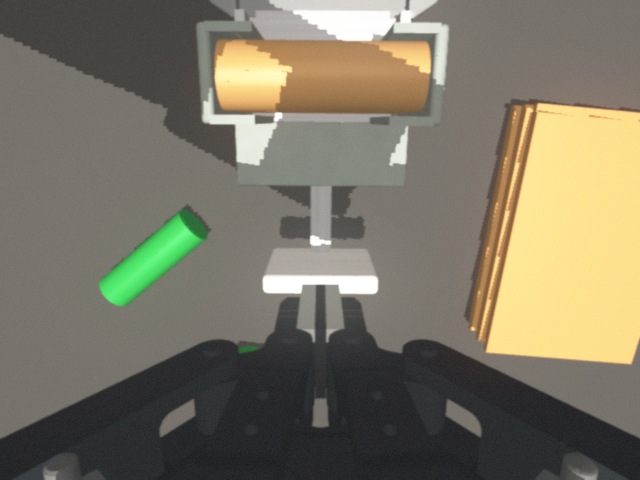

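The tab's top edge is level at about (321,284), within 2 mm of the prediction, and the gap on the magazine side is clear. Descending into the gap.

```bash
python3 -m handwheel '[[-0.005,-0.001,0.12,0,0,0,-1],[-0.005,-0.001,0.24,0,0,0,-1],[-0.005,-0.001,0.3,0,0,0,-1],[-0.005,-0.001,0.325,0,0,0,-1],[-0.005,-0.001,0.325,0,0,0,-1]]'; python3 go.py .5668 -.1480 .087 8.1
```

```text
time: 9.15
eef_pos: [0.5565, -0.0722, 0.0883]
tcp_rot: [0.654, 0.756, -0.0, -0.0]
contact_force: [0.1, -0.6, 0.0]
opening: 0.001
finger_force: 0.0
pos [ 0.5565 -0.0722  0.0883] yaw 8.24 f [ 0.1 -0.6  0. ] t 9.15
row [-0.1913 -0.0016  0.0032] [-0.0001 -0.0001  0.0008]
```

```bash
python3 -m handwheel '[[-0.02,0,0,0,0,0,-1],[-0.04,0,0,0,0,0,-1],[-0.06,0,0,0,0,0,-1],[-0.08,0,0,0,0,0,-1],[-0.1,0,0,0,0,0,-1],[-0.12,0,0,0,0,0,-1],[-0.14,0,0,0,0,0,-1],[-0.16,0,0,0,0,0,-1],[-0.17,0,0,0,0,0,-1],[-0.17,0,0,0,0,0,-1]]'; python3 go.py .5668 -.1480 .087 8.1
```

```text
time: 10.4
eef_pos: [0.5664, -0.1373, 0.09]
tcp_rot: [0.656, 0.755, 0.003, -0.002]
contact_force: [-1.7, 12.7, 5.1]
opening: -0.002
finger_force: 6.4
pos [ 0.5664 -0.1373  0.09  ] yaw 8.06 f [-1.7 12.7  5.1] t 10.4
row [-0.0268 -0.0028  0.0072] [ 0.0002 -0.0023 -0.0002]
```

```bash
for i in 1 2 3; do python3 -m handwheel '[[-0.012,0,0,0,0,0,-1],[-0.012,0,0,0,0,0,-1]]'|sed -n 2,4p; done
```

```text
eef_pos: [0.5671, -0.1419, 0.09]
tcp_rot: [0.656, 0.755, 0.003, -0.003]
contact_force: [-0.8, 14.2, 5.9]
eef_pos: [0.5676, -0.1463, 0.09]
tcp_rot: [0.656, 0.755, 0.003, -0.003]
contact_force: [-1.3, 13.4, 7.1]
eef_pos: [0.568, -0.1493, 0.09]
tcp_rot: [0.656, 0.755, 0.004, -0.005]
contact_force: [-2.0, 18.1, 8.7]
```

```bash
python3 -m handwheel '[[-0.012,0,0,0,0,0,-1],[-0.012,0,0,0,0,0,-1],[-0.012,0,0,0,0,0,-1]]'|sed -n 2,4p;  python3 -m handwheel '[[-0.006,0,0,0,0,0,-1],[-0.006,0,0,0,0,0,-1],[-0.006,0,0,0,0,0,-1],[-0.006,0,0,0,0,0,-1]]'|sed -n 1,4p; python3 - <<'E'
from h import *; import cv2
a=eyes.read_camera("scene");b=eyes.read_camera("side")
a=cv2.resize(a[155:305,235:395],(480,450),interpolation=2)
b=cv2.resize(b[210:385,280:420],(320,400))
cv2.imwrite("pics/m2.png",np.hstack([a[:400],b])[:,:,::-1])
E
```

```text
eef_pos: [0.568, -0.1494, 0.09]
tcp_rot: [0.656, 0.755, 0.006, -0.009]
contact_force: [-3.9, 32.3, 13.7]
time: 12.02
eef_pos: [0.568, -0.1495, 0.0899]
tcp_rot: [0.656, 0.754, 0.007, -0.011]
contact_force: [-4.5, 39.2, 15.7]
```

View pics/m2.png

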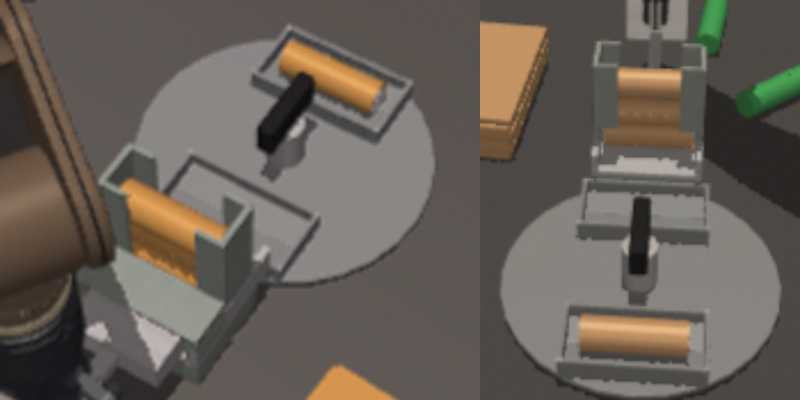

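At the stop the stack has dropped by one roll: the lowest is on the bed at (645,135), and its top is visibly lower in the shaft. I'll ease off the excess push, then lift straight up so the plunger springs home.

```bash
python3 -m handwheel '[[0.016,0,0,0,0,0,-1],[0.016,0,0,0,0,0,-1],[0.016,0,-0.15,0,0,0,-1],[0.016,0,-0.3,0,0,0,-1],[0.016,0,-0.35,0,0,0,-1],[0.016,0,-0.35,0,0,0,-1]]'|sed -n 1,4p; python3 -m handwheel '[[-0.15,0,0,0,0,0,-1],[-0.3,0,0,0,0,0,-1],[-0.3,0,0,0,0,0,-1],[-0.3,0,0,0,0,0,-1],[-0.3,0,0,0,0,0,-1],[-0.3,0,0,0,0,0,-1],[-0.3,0,0,0,0,0,-1],[-0.3,0,0,0,0,0,-1],[-0.3,0,0,0,0,0,-1],[-0.3,0,0,0,0,0,-1],[-0.3,0,0,0,0,0,-1]]'|sed -n 1,4p; python3 - <<'E'
from h import *; import cv2
a=eyes.read_camera("scene");b=eyes.read_camera("side")
cv2.imwrite("pics/scene_end.png",a[:,:,::-1]);cv2.imwrite("pics/side_end.png",b[:,:,::-1])
a=cv2.resize(a[155:305,235:395],(480,450),interpolation=2)
b=cv2.resize(b[210:385,280:420],(320,400))
cv2.imwrite("pics/m3.png",np.hstack([a[:400],b])[:,:,::-1])
E
```

```text
time: 12.88
eef_pos: [0.5694, -0.1564, 0.2314]
tcp_rot: [0.655, 0.755, 0.001, 0.003]
contact_force: [0.4, 0.3, -0.3]
time: 14.25
eef_pos: [0.5853, -0.2742, 0.2283]
tcp_rot: [0.655, 0.756, 0.0, -0.0]
contact_force: [0.7, 0.4, 0.0]
```

View pics/m3.png

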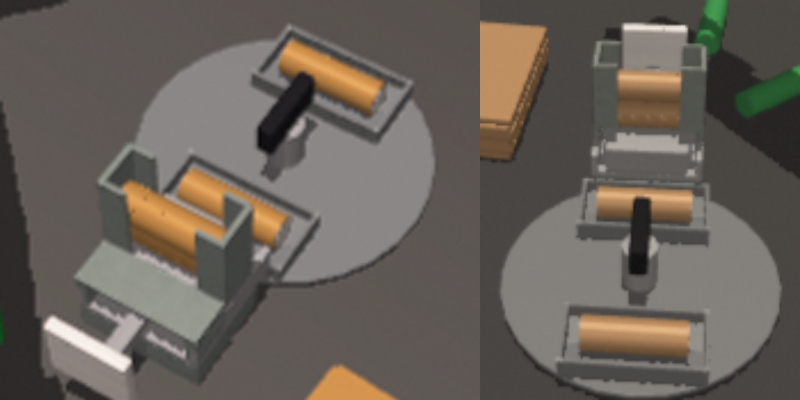

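The plunger is home, with its tab back at (85,345). One roll lies in the pocket at (645,205), two remain in the magazine, and the arm is clear. Handing in.

```bash
python3 -c "
from plant import ctrl;print(ctrl.sign_off())"
```

```text
the job is handed in; nothing more can be done
None
```

The job is handed in: the tray was turned clockwise to its stop, the plunger was pulled to its stop and sprang home, one roll lies in the pocket and two remain in the magazine; the robot's clock read about 14 s, and I got no verdict back.

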